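# Press the phone in the spring press

### The arm

A 7-joint arm with a two-finger parallel gripper is mounted at the origin on the work surface. World frame = base frame: x ahead of the robot, y to its left, z up, the work surface at z = 0. Lengths are in m, angles in degrees, forces in N, time in s.
With the tool pointing down it reaches from about 0.425 to 0.875 m from the base axis. Payload 4.7 kg.
Tool frame: the origin (TCP) lies at the very end of the fingers, on their centre line; the grasp point (between the pads) lies env.hold_point_z behind it (env.hold_point_z is the distance from the TCP to the grasp point, in m); z points along the fingers, y is the line along which they close (so a half turn about z gives the same grasp; the last joint's range is limited). The gripper opens to 87 mm and grips with 3 to 60 N. Pads are 19 mm wide; open, the fingers measure 117 mm over their backs; the gripper's body (75 mm by 190 mm) begins 51 mm behind the grasp point.
Start: joints at [64.693, 18.392, -4.016, 83.108, 1.295, 78.541, -3.26], TCP at [0.286, -0.584, 0.223] pointing down, gripper open.
Joint ranges: [-163.93, 163.93], [-17.29, 119.83], [-79.2, 71.16], [3.27, 140.29], [-89.18, 269.18], [5.43, 117.66], [-154.24, 154.24]. Speed limits (degrees/s): [147.25, 147.25, 180, 180, 180, 180, 180].

### API

Orientations are given as [roll, pitch, yaw] about the fixed x, y, z axes, in that order (R = Rz(yaw) Ry(pitch) Rx(roll)).
In Python, from cell import env gives the robot as it stands.
- The arm moves only by the shell command python3 -m jog 'ROWS' [FORCE]. ROWS is JSON, a list of rows, each an object with "dp": the shift along the tool's x, y, z in cm, a list of three; "twist": the turn about the tool's z in degrees; "fingers": the opening, from 0 (shut) to 1 (fully open). A call has 1 to 8 rows; each row is the pose to reach, as a shift and turn from the pose commanded when the call began, along the tool's axes at that moment; what a row does not reach only later rows make up. A row lasts 1/8 s, in which the tool goes at most 62.5 mm and 10.7 degrees, less where a joint would pass 70% of its speed; a pose out of reach is approached as far as the arm can. A call with a gripper value outside its range is refused whole. The fingers move at their own pace and stop on an object; FORCE is the grip in N (left out, the last holds). Time passes only in rows, so rows that repeat a pose let the fingers close. It gives the time, the measured TCP pose, the force, the opening and the grip force at its end, in the units of the state.
- env.get_obs(): the state, without advancing time (a new reading comes with each control period).
- env.read_camera(name): name is "scene" or "top" or "wrist"; returns a dict with "pixels" (400x640x3 uint8, blue, green, red), "depth" (400x640 float32, m along the optical axis (not along the pixel's ray), 0 where there is no reading), "fx", "fy", "cx", "cy" (pixels), "rvec" (rotation vector, rad) and "tvec" (3), from world to camera coordinates, as OpenCV has them. Camera axes: x right, y down, z forward; pixel columns grow to the right and rows downward; lengths in m; the calibration is good to about 2 mm. The wrist camera is an equidistant fisheye: a pixel r from the principal point sees the ray r / f radians off the axis. A picture is of the moment at which its call begins.
- env.sign_off(): hands the job in; it is judged then, once.
The state is a dict: "time_s": time; "qpos": joint angles; "joint_velocities": joint speeds; "effort": joint torques, N m; "tool_pos": TCP position; "tool_rot": TCP orientation; "force": force on the tool from outside, world axes, zero at the start; "wrist_torque": the same for the moment, N m; "grip_width": finger opening in m; "grasp_force": force on a finger pad.
Only numpy, scipy, OpenCV 4.12 (cv2) and the standard library are available. Lean on these libraries where they do the work, as an engineer would, in place of code of your own. Each camera call takes 0.05 s, during which the arm holds its last target. There are 200 camera calls.

### The job

On the phone repair bench stand two spring presses with tilted plates: a narrow one with a phone under its plate and a wide one with a tablet. With the fingers on the middle of its black rubber pad, push the narrow phone press's plate down until it lies level, keep it level for about two seconds so that the phone's screen bonds, then let go so that the plate comes fully up again. Leave the plate of the wide tablet press alone.

Things in the scene. Friction and masses are not known exactly. Their poses are not given: they have to be found in the camera images.
- phone_plate (a joint): Hinged flat dark-grey plate of the narrow (phone) press, 95 mm wide, reaching 160 mm in front of its hinge. Value: tilt above level in rad, 0 = level on its stop, 0.5 = fully up, where its spring holds it. Holding it level at its push pad takes about 8 N, less when higher. The press (base 220 x 135 x 30 mm, fixed) has its hinge at the far side and the raised free edge towards the robot, turned up to 20 degrees.
- phone_pad (a point): Centre of the top of the black rubber push pad (40 x 60 mm across) near the free edge of the narrow (phone) press's plate; moves with it. x: along the plate from free edge to hinge, y: along the hinge, z: the plate's upward normal. Hinge axis: 125 mm along +x, 8 mm along -z, level, 55 mm above the table. Plate level: this point is 63 mm up and 125 mm in front of the hinge. The free edge is 35 mm along -x.
- tablet_plate (a joint): Hinged flat dark-grey plate of the wide (tablet) press, 165 mm wide, reaching 220 mm in front of its hinge. Value: tilt above level in rad, 0 = level on its stop, 0.5 = fully up, where its spring holds it. Holding it level at its push pad takes about 10 N, less when higher. The press (base 280 x 205 x 30 mm, fixed) has its hinge at the far side and the raised free edge towards the robot, turned up to 20 degrees.
- tablet_pad (a point): Centre of the top of the black rubber push pad (40 x 60 mm across) near the free edge of the wide (tablet) press's plate; moves with it. x: along the plate from free edge to hinge, y: along the hinge, z: the plate's upward normal. Hinge axis: 185 mm along +x, 8 mm along -z, level, 55 mm above the table. Plate level: this point is 63 mm up and 185 mm in front of the hinge. The free edge is 35 mm along -x.

How it is judged (in metres and radians):
On the way:
1. the narrow phone press's plate is held level (within 10 degrees) for 1.5 s without a break, with the fingers on its rubber pad (grasp point within 35 mm of the pad's centre, seen from above) (value of joint phone_plate below 0.175 rad and horizontal distance between the grasp point and phone_pad below 0.035 m), for 1.5 s.
At the end, for the whole second after the job is handed in: After its press of at least 1.5 s at level (within 10 degrees) with the fingers on its pad, the phone press's plate is up again (tilt over 0.4 rad, spring stop at 0.5), and the tablet press's plate is up too (over 0.4 rad) (value of joint each of phone_plate, tablet_plate above 0.4 rad); the robot touches nothing.
It fails at once if the wide tablet press's plate is pushed down by more than about 10 degrees (value of joint tablet_plate below 0.32 rad).
It also fails if it takes over 32 s, if anything falls off the work surface, if the arm or the gripper's body presses on something with over 40 N, if the wrist force passes 120 N, or if a joint passes its speed limit or range.

## Working session

There is one attempt and no reset: what is moved stays moved. The work goes in short steps, Python scripts to look and compute and a shell command to move; the robot and the scene stay as the last step left them, time stands still between calls to the robot, and variables do not carry over. Pictures are saved under pics/ and viewed, at most 10 in all, crops included, and the job is handed in when it is done.

```bash
mkdir -p pics
cat > h.py <<'E'
import numpy as np, cv2
from cell import env
def shot(name,fn):
    c=env.read_camera(name); cv2.imwrite('pics/'+fn,c['pixels']); np.savez('pics/'+fn[:-4]+'.npz',**c); return c
def world(c,u,v):
    d=float(np.median(c['depth'][v-1:v+2,u-1:u+2])); R,_=cv2.Rodrigues(np.array(c['rvec'],float).reshape(3,1))
    p=np.array([(u-c['cx'])/c['fx']*d,(v-c['cy'])/c['fy']*d,d]); return R.T@(p-np.array(c['tvec']).ravel())
E
python3 - <<'E'
from h import *
shot('top','top1.png'); shot('scene','scene1.png')
o=env.get_obs(); print(o, env.hold_point_z)
E
```

```text
{'time_s': 0.1, 'qpos': array([64.69436351, 18.43379393, -4.01473149, 83.16845158,  1.29401182,
       78.54138687, -3.25862345]), 'joint_velocities': array([ 0.03227056,  0.01461055, -0.05863713, -0.16325597, -0.01373134,
        0.02021117, -0.05453501]), 'effort': array([ 6.95638046e-04, -4.92574418e+01, -4.05272003e-01, -3.13399243e+01,
       -6.40103244e-02,  3.95380938e-02,  1.24321919e-04]), 'tool_pos': array([ 0.28582963, -0.58322193,  0.22157759]), 'tool_rot': array([-1.79901542e+02,  4.81825548e-03,  2.61156673e+01]), 'force': array([-0.91519346,  0.12812286, -0.81539318]), 'wrist_torque': array([-0.00947517, -0.00378793, -0.00592487]), 'grasp_force': 0.0, 'grip_width': 0.08758679524308777} 0.0187
```

View pics/top1.png

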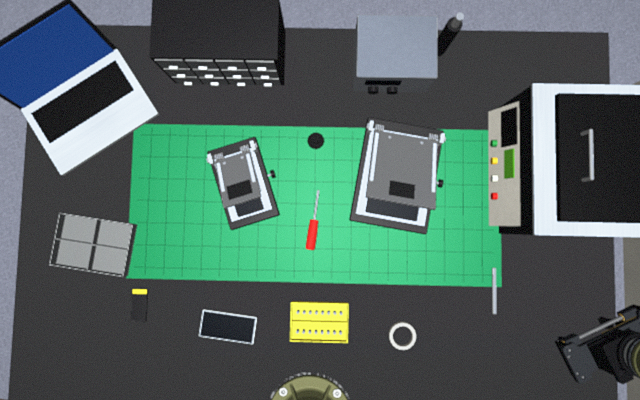

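View pics/scene1.png

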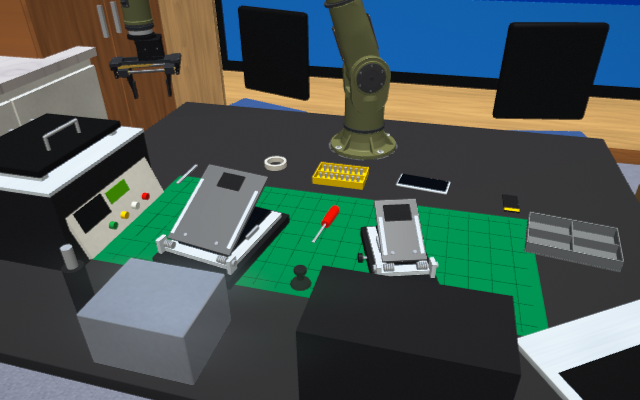

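The top view shows the narrow press at about (240,185) with its pad near (239,189). The wide press is at about (402,175) with its pad near (402,190). Next I'll enlarge the narrow one.

Run:
```python
from h import *
c=dict(np.load('pics/top1.npz'))
im=c['pixels'][130:240,195:290]; cv2.imwrite('pics/crop1.png',cv2.resize(im,None,fx=5,fy=5,interpolation=cv2.INTER_CUBIC))
for u,v in [(239,189),(239,172),(235,165),(402,190),(311,235)]: print(u,v,world(c,u,v).round(4))
```

```text
239 189 [0.5859 0.1805 0.1227]
239 172 [0.6311 0.1874 0.0935]
235 165 [0.6502 0.2004 0.0815]
402 190 [ 0.5889 -0.2098  0.154 ]
311 235 [0.4767 0.0051 0.0233]
```

View pics/crop1.png

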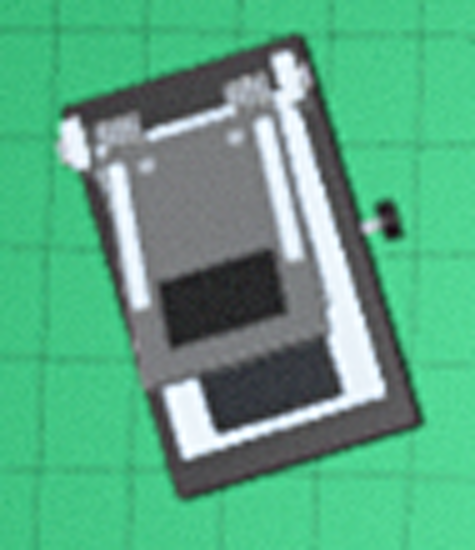

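The crop puts the pad centre at pixel (239.4,189.8), which is world (0.585, 0.180, 0.122), with a press yaw of about 17°. The height matches a tilt of 0.5. With the fingers closed, I'll cross over well above the tablet plate.

```bash
python3 -m jog '[{"dp":[3.8,-3.5,-2],"twist":1,"fingers":0},{"dp":[7.5,-7,-4],"twist":2,"fingers":0},{"dp":[11.3,-10.5,-4],"twist":3,"fingers":0},{"dp":[15,-14,-4],"twist":4,"fingers":0},{"dp":[18.8,-17.5,-4],"twist":5,"fingers":0},{"dp":[22.5,-21,-4],"twist":6,"fingers":0},{"dp":[26.3,-24.5,-4],"twist":7,"fingers":0},{"dp":[30,-28,-4],"twist":8.7,"fingers":0}]' 20
```

```text
time_s: 1.1
tool_pos: [0.4324, -0.1984, 0.2623]
tool_rot: [180.0, 0.0, 17.4]
force: [0.6, 0.1, 0.8]
grip_width: 0.0148
grasp_force: 0.0
```

```bash
python3 -m jog '[{"dp":[3.7,-4.5,0],"twist":0,"fingers":0},{"dp":[7.4,-9,0],"twist":0,"fingers":0},{"dp":[11.1,-13.5,0],"twist":0,"fingers":0},{"dp":[14.8,-18,0],"twist":0,"fingers":0},{"dp":[18.5,-22.6,0],"twist":0,"fingers":0},{"dp":[22.2,-27.1,1],"twist":0,"fingers":0},{"dp":[25.9,-31.6,4],"twist":0,"fingers":0},{"dp":[25.9,-31.6,8],"twist":0,"fingers":0}]'
python3 - <<'E'
from h import *
c=shot('top','top2.png'); s=shot('scene','scene2.png')
print(env.get_obs()['tool_pos'], env.get_obs()['force'])
a=cv2.resize(c['pixels'][110:250,180:320],(560,560)); cv2.imwrite('pics/t2.png',a)
E
```

```text
time_s: 2.1
tool_pos: [0.5848, 0.1854, 0.182]
tool_rot: [-179.8, -0.1, 17.8]
force: [0.2, 0.0, -0.7]
grip_width: 0.0003
grasp_force: 0.0
[0.58137814 0.17884079 0.17710991] [-0.88824694 -1.78443573  0.24057812]
```

View pics/scene2.png

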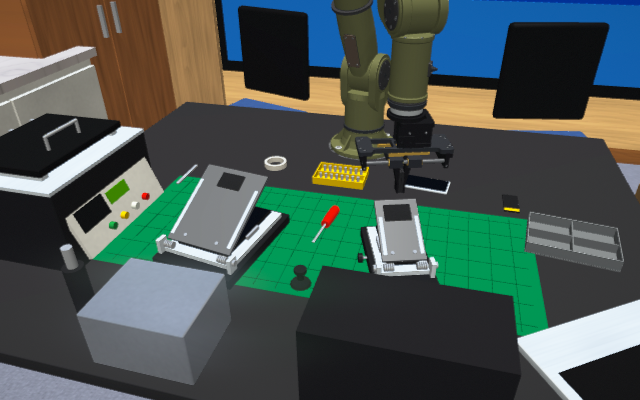

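The closed finger tips, at (400,190), hang just above the phone pad at (397,213). Now I'll push down along the pad's arc.

```bash
python3 -m jog '[{"dp":[0,0,2],"twist":0,"fingers":0},{"dp":[0,0,4],"twist":0,"fingers":0},{"dp":[0,0,5.3],"twist":0,"fingers":0},{"dp":[0,0,6],"twist":0,"fingers":0},{"dp":[-0.4,0,6.7],"twist":0,"fingers":0},{"dp":[-0.8,0,7.4],"twist":0,"fingers":0},{"dp":[-1.1,0,8.1],"twist":0,"fingers":0},{"dp":[-1.3,0,8.8],"twist":0,"fingers":0}]'
```

```text
time_s: 3.2
tool_pos: [0.5734, 0.1748, 0.0949]
tool_rot: [180.0, -0.1, 17.4]
force: [4.7, -0.4, 4.7]
grip_width: 0.0005
grasp_force: 2.7
```

```bash
python3 -m jog '[{"dp":[-0.2,0,0.7],"twist":0,"fingers":0},{"dp":[-0.4,0,1.5],"twist":0,"fingers":0},{"dp":[-0.5,0,2.2],"twist":0,"fingers":0},{"dp":[-0.6,0,2.8],"twist":0,"fingers":0},{"dp":[-0.6,0,3.1],"twist":0,"fingers":0},{"dp":[-0.6,0,3.1],"twist":0,"fingers":0}]'
python3 - <<'E'
from h import *
s=shot('scene','scene3.png'); cv2.imwrite('pics/s3.png',cv2.resize(s['pixels'][130:300,300:480],None,fx=3,fy=3)); print(env.get_obs()['tool_pos'],env.get_obs()['force'])
E
```

```text
time_s: 3.95
tool_pos: [0.5675, 0.173, 0.064]
tool_rot: [180.0, -0.1, 17.4]
force: [4.4, -1.2, 7.3]
grip_width: 0.0006
grasp_force: 3.6
[0.56751661 0.17306868 0.06409503] [ 4.2134714  -0.6061225   7.68262976]
```

View pics/s3.png

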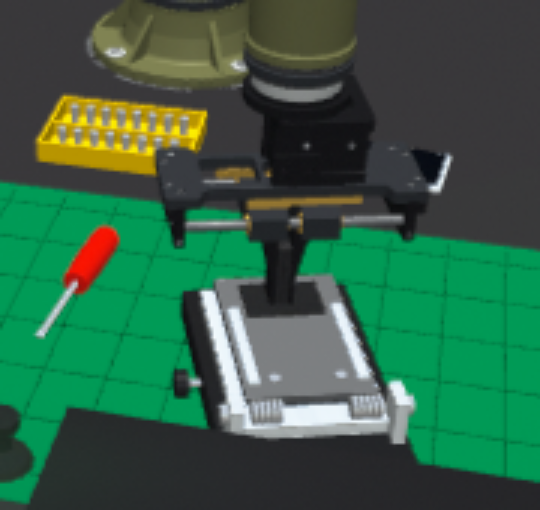

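The plate lies level with the fingers on the middle of the pad, at crop position (282,298), and the force is about 7.5 N. Holding it for about 2.4 s.

```bash
R='x'; python3 -m jog '[{"dp":[0,0,0],"twist":0,"fingers":0},{"dp":[0,0,0],"twist":0,"fingers":0},{"dp":[0,0,0],"twist":0,"fingers":0},{"dp":[0,0,0],"twist":0,"fingers":0},{"dp":[0,0,0],"twist":0,"fingers":0},{"dp":[0,0,0],"twist":0,"fingers":0},{"dp":[0,0,0],"twist":0,"fingers":0},{"dp":[0,0,0],"twist":0,"fingers":0}]'
python3 -m jog '[{"dp":[0,0,0],"twist":0,"fingers":0},{"dp":[0,0,0],"twist":0,"fingers":0},{"dp":[0,0,0],"twist":0,"fingers":0},{"dp":[0,0,0],"twist":0,"fingers":0},{"dp":[0,0,0],"twist":0,"fingers":0},{"dp":[0,0,0],"twist":0,"fingers":0},{"dp":[0,0,0],"twist":0,"fingers":0},{"dp":[0,0,0],"twist":0,"fingers":0}]'
python3 -m jog '[{"dp":[0,0,0],"twist":0,"fingers":0},{"dp":[0,0,0],"twist":0,"fingers":0},{"dp":[0,0,0],"twist":0,"fingers":0}]'
```

```text
time_s: 5.0
tool_pos: [0.5675, 0.173, 0.0642]
tool_rot: [180.0, -0.1, 17.4]
force: [3.2, -0.9, 7.0]
grip_width: 0.0005
grasp_force: 3.6
time_s: 6.0
tool_pos: [0.5675, 0.1731, 0.0642]
tool_rot: [180.0, -0.1, 17.4]
force: [4.3, -1.0, 7.3]
grip_width: 0.0006
grasp_force: 3.6
time_s: 6.38
tool_pos: [0.5675, 0.1731, 0.0642]
tool_rot: [180.0, -0.1, 17.4]
force: [3.8, -1.0, 8.2]
grip_width: 0.0004
grasp_force: 3.6
```

Now I'll lift off along the arc and well clear.

```bash
python3 -m jog '[{"dp":[0.2,0,-1.5],"twist":0,"fingers":0},{"dp":[0.6,0,-3],"twist":0,"fingers":0},{"dp":[1.2,0,-4.5],"twist":0,"fingers":0},{"dp":[1.9,0,-6],"twist":0,"fingers":0},{"dp":[1.9,0,-9],"twist":0,"fingers":0},{"dp":[1.9,0,-13],"twist":0,"fingers":0},{"dp":[1.9,0,-16],"twist":0,"fingers":0},{"dp":[1.9,0,-16],"twist":0,"fingers":0}]'
python3 - <<'E'
from h import *
s=shot('scene','scene4.png'); print(env.get_obs()['tool_pos'],env.get_obs()['force'])
E
```

```text
time_s: 7.38
tool_pos: [0.5858, 0.1801, 0.2261]
tool_rot: [-180.0, -0.2, 17.4]
force: [-0.6, -0.8, -0.8]
grip_width: 0.0006
grasp_force: 0.0
[0.58489164 0.17945381 0.22412825] [-0.38846984  0.71456988 -1.0930676 ]
```

View pics/scene4.png

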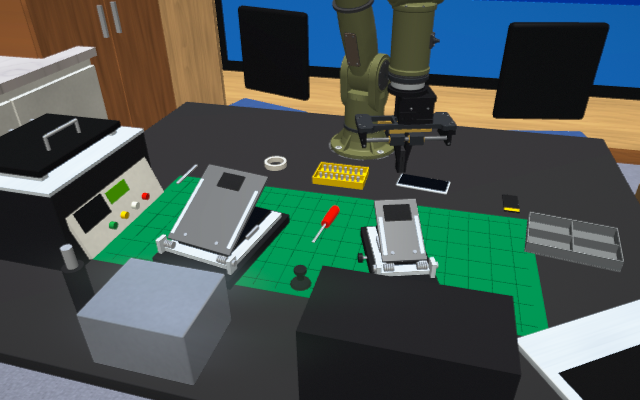

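The phone plate is fully up again, with its pad at (397,213) as before. The tablet plate hasn't moved, and the gripper is clear.

```bash
python3 -c "
from cell import env
print(env.sign_off())"
```

```text
the job is handed in; nothing more can be done
None
```

I pushed the phone press's plate level with the fingers on its pad, held it there for about 2.4 s and let it come fully up again. The tablet plate was left alone, and the job was handed in at about 7.5 s; sign-off returned no verdict.

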